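# Load the seasoning stand and index it to the shaker

### The arm

A 6-joint arm with a two-finger parallel gripper is mounted at the origin on a cart in front of the work surface, level with it; the furniture and walls round the work are solid. World frame = base frame: x ahead of the robot, y to its left, z up, the work surface at z = 0. Lengths are in m, angles in rad, forces in N, time in s.
With the tool pointing down it reaches from about 0.325 to 0.85 m from the base axis. Payload 15.5 kg.
Tool frame: the origin (TCP) lies midway between the tips of the shut fingers; the grasp point (between the pads) lies 19 mm behind it; z points along the fingers, y is the line along which they close (so a half turn about z gives the same grasp; the last joint's range is limited). The gripper opens to 91 mm and grips with 3 to 60 N. Pads are 32 mm wide; open, the fingers measure 118 mm over their backs; the gripper's body (76 mm by 178 mm) begins 60 mm behind the grasp point.
Start: joints at [-1.387, 0.494, 1.345, -0, 1.302, -0.096], TCP at [0.173, -0.601, 0.214] pointing down, gripper open.
Joint ranges: [-2.91, 2.91], [-0.82, 2.16], [0.22, 2.67], [-1.22, 4.37], [0.12, 2.79], [-3.08, 3.08]. Speed limits (rad/s): [1.89, 1.89, 2.57, 3.01, 3.01, 3.01].

### API

Orientations are given as a unit quaternion [x, y, z, w].
In Python, from station import state, optics, env gives the robot as it stands.
- The arm moves only by the shell command python3 -m jog 'ROWS' [FORCE]. ROWS is a JSON object of lists of equal length, an entry for each row: "linear": the shift along the tool's x, y, z in cm, a list of three; "turn": the turn, a rotation vector about the tool's x, y, z in rad, a list of three; "gripper": the opening, from -1 (shut) to 1 (fully open). In form: {"linear": [[dx, dy, dz], ...], "turn": [[rx, ry, rz], ...], "gripper": [gripper, ...]}. A call has 1 to 5 rows; each row shifts and turns the commanded pose from where the row before left it, along the tool's axes as they then stand; what a row does not reach is not made up. A row lasts 1/8 s, in which the tool goes at most 62.5 mm and 10.7 degrees, less where a joint would pass 70% of its speed; a pose out of reach is approached as far as the arm can. A call with a gripper value outside its range is refused whole. The fingers move at their own pace and stop on an object; FORCE is the grip in N (left out, the last holds). Time passes only in rows, so rows that do not move let the fingers close. It gives the time, the measured TCP pose, the force, the opening and the grip force at its end, in the units of the state.
- state(): the state, without advancing time (a new reading comes with each control period).
- optics.read_camera(name): name is "side" or "top"; returns a dict with "color" (400x640x3 uint8, blue, green, red), "vfov" (degrees; the focal length in pixels is half the picture's height over the tangent of half this angle, whatever the lens; pixels are square), "cx", "cy" (the principal point, pixels), "R" (3x3) and "t" (3): a world point X has camera coordinates R X + t. Camera axes: x right, y down, z forward; pixel columns grow to the right and rows downward; lengths in m; the calibration is good to about 2 mm. A picture is of the moment at which its call begins. There is no depth.
- env.sign_off(): hands the job in; it is judged then, once.
The state is a dict: "clock": time; "joint_pos": joint angles; "joint_velocities": joint speeds; "joint_efforts": joint torques, N m; "eef_pos": TCP position; "orientation": TCP orientation; "contact_force": force on the tool from outside, world axes, zero at the start; "ft_torque": the same for the moment, N m; "width": finger opening in m; "grasp_force": force on a finger pad.
Only numpy, scipy, OpenCV 4.12 (cv2) and the standard library are available. Lean on these libraries where they do the work, as an engineer would, in place of code of your own. Each camera call takes 0.05 s, during which the arm holds its last target. There are 200 camera calls.

### The job

Take the low tin (the shorter of the two oblong tins) out of the rack and set it down flat in the empty bay of the seasoning stand. Then pull up the stand's sprung pin, turn the plate a quarter turn so that the shaker comes to the front (where the tab is on the foot), and let the pin drop fully home in the hole there. Leave the tall tin and the other things where they are, the jars upright in their bays.

Things in the scene. Friction and masses are not known exactly. Their poses are not given: they have to be found in the camera images.
- stand: Fixed round steel foot of the seasoning stand, 284 mm across, 20 mm high; origin at the centre of its underside, on the upright turning axis. Front = its -x side, marked by a small tab on the edge. Its top has four index holes, 13 mm wide, 118 mm from the axis, in its +x, +y, -x and -y directions. It and the rack stand about 0.4 m apart, either way round, yaw up to 0.3 rad.
- plate (a joint): Turn (rad) of the round aluminium plate, 208 mm across, top 34 mm above the table, anticlockwise from above positive; starts at 0, stops at +-1.75. The pin locks it at 0, +pi/2, -pi/2. Pin up, it turns easily (1 to 2 N at the knob) and stays where left. At 0 it has bays at the foot's -x, +y and -y sides, centred 64 mm from the axis, and the pin at +x, 118 mm from the axis.
- pin (a joint): Lift of the sprung pin (m): 0 fully home in a hole, stop at 0.024. It is clear of the holes above 0.014; the spring pulls it down with 4 N at 0 and 8 N at 0.02. Let go between holes, it rests on the foot at about 0.014 and drops into the next hole that it comes over. The pin is 9 mm thick with a round tip.
- pin_knob (a point): Centre of the pin's black upright cylindrical knob, 26 mm across, 30 mm high, smooth, 79 mm above the table when the pin is home; the knob rises with the pin and travels with the plate.
- empty_bay (a point): Centre of the empty bay's floor, on the plate (at the front at the start), 34 mm above the table. Every bay has two radial fins 4 mm thick, 72 mm high, 59 mm apart inside, from 38 to 100 mm from the axis, with lips flared outwards on top (to 85 mm above the floor), and two cross bars 5 mm high on the floor, inner faces 29 and 99 mm from the axis. Open above, inwards and outwards.
- front_spot (a point): Fixed point at the front of the foot, 64 mm from the axis, 34 mm above the table: the centre of the floor of whichever bay is at the front.
- rack: Fixed steel rack: base 76 x 156 x 4 mm with three upright plates 60 mm long in its x, 4 mm thick, up to 80 mm above the table, at y = -74, 0, +74 mm. The two slots between them, 70 mm wide, centred at y = +-37 mm, are open above and at the -x and +x ends. Origin at the centre of the underside; yaw up to 0.3 rad.
- low_tin: Oblong closed aluminium tin with steel lid, 50 (its x) x 62 (its y) x 70 mm high, about 0.2 kg; origin at the centre of its underside. In one slot of the rack, its y across the slot: there only its 50 mm can be gripped. In a bay it fits only with its 62 mm pointing at the axis and only that can be gripped, so it must be put down and regripped between.
- tall_tin: The same kind of tin, 50 x 62 x 95 mm, in the other slot; stays there. Origin at the centre of its underside.
- shaker: Clear salt shaker with a grey cap, 44 mm across, 90 mm high, loose in one bay of the plate; origin at the centre of its underside.
- spice_jar: Spice jar with a red cap, 45 mm across, 106 mm high, loose in the other side bay; origin at the centre of its underside.
- chilli_jar: Bystander: jar with black cap, 65 mm across, 94 mm high, behind the rack; origin at the centre of its underside.
- yoghurt_tub: Bystander: printed yoghurt tub, 72 mm across, 71 mm high, behind the gap between stand and rack; origin at the centre of its underside.

How it is judged:
By the outcome, as a careful person would: the job done as asked, in the order asked, and still so for the second after the job is handed in, with the robot touching nothing.
It also fails if it takes over 69 s, if anything falls off the work surface, if the arm or the gripper's body presses on something with over 40 N, if the wrist force passes 120 N, or if a joint passes its speed limit or range.

## Working session

There is one attempt and no reset: what is moved stays moved. The work goes in short steps, Python scripts to look and compute and a shell command to move; the robot and the scene stay as the last step left them, time stands still between calls to the robot, and variables do not carry over. Pictures are saved under pics/ and viewed, at most 10 in all, crops included, and the job is handed in when it is done.

```bash
mkdir -p pics; ls; python3 - <<'E'
from station import state, optics, env
import cv2
s=state(); print(s)
for n in("side","top"):
    c=optics.read_camera(n); cv2.imwrite(f"pics/{n}0.png",c["color"]); print(n,c["vfov"],c["cx"],c["cy"],c["R"],c["t"], -c["R"].T@c["t"], [k for k in c])
E
```

```text
pics
{'clock': 0.0, 'joint_pos': array([-1.38649992e+00,  4.94182394e-01,  1.34613017e+00, -3.24543232e-05,
        1.30252150e+00, -9.55092926e-02]), 'joint_velocities': array([ 1.74878270e-03,  8.68974382e-04, -3.85837728e-04, -1.32703406e-03,
       -9.90816974e-05, -1.14328370e-03]), 'joint_efforts': array([-6.16391189e-04, -8.78834724e+01, -3.81841421e+01,  7.02791428e-02,
        5.34377096e-02, -7.68265545e-05]), 'eef_pos': array([ 0.17252079, -0.6003128 ,  0.21333909]), 'orientation': array([ 9.90228756e-01,  1.39451155e-01, -4.31748681e-05, -6.19399010e-04]), 'contact_force': array([ 0.06249333, -0.29235886, -0.16552219]), 'ft_torque': array([-0.02438774,  0.01345751,  0.003465  ]), 'grasp_force': 0.0, 'width': 0.09093050849484731}
side 57.01084900892774 321.72338232691266 206.53877349073886 [[-0.98634966 -0.16439438  0.00942528]
 [-0.10750026  0.59951913 -0.79310813]
 [ 0.12473188 -0.78329516 -0.60900793]] [0.54221887 0.15977456 0.76017458] [0.4571752  0.5887909  0.58456028] ['color', 'vfov', 'cx', 'cy', 'R', 't']
top 52.684309542304305 321.95533830025846 197.17968963785697 [[-0.00242916 -0.99925404  0.03854166]
 [-0.98961884 -0.00313616 -0.14368267]
 [ 0.14369636 -0.03849059 -0.98887301]] [-0.09329498  0.59644009  0.85098529] [ 0.46773824 -0.05859993  0.93081023] ['color', 'vfov', 'cx', 'cy', 'R', 't']
```

View pics/top0.png

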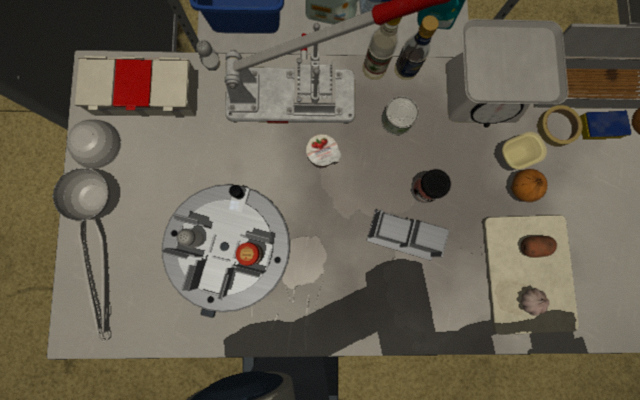

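View pics/side0.png

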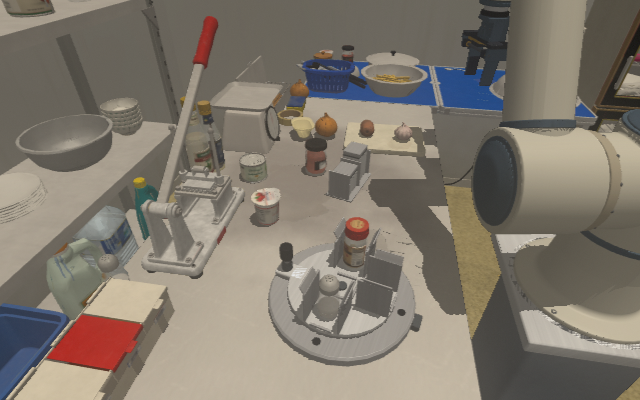

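Top view: the stand is at about (225,247), tab (207,312), knob (237,190), shaker left (190,237), spice jar (247,252); the rack is near (408,233), and the front bay is empty. I'll zoom in.

```bash
python3 - <<'E'
import cv2,numpy as np
t=cv2.imread("pics/top0.png"); s=cv2.imread("pics/side0.png")
def crop(im,x,y,w,h,k): 
    return cv2.resize(im[y:y+h,x:x+w],None,fx=k,fy=k,interpolation=cv2.INTER_CUBIC)
out=np.zeros((600,800,3),np.uint8)
a=crop(t,155,175,145,150,3);out[:450,:435]=a          # 3x
b=crop(t,362,202,90,60,4);out[:240,440:800]=b          # 4x
c=crop(s,320,135,60,70,5);out[245:595,440:740]=c   # 5x
out[455:600,0:430]=crop(s,260,235,172,58,2.5)[:145,:430]
cv2.imwrite("pics/c1.png",out)
E
```

```text
(no output)
```

View pics/c1.png

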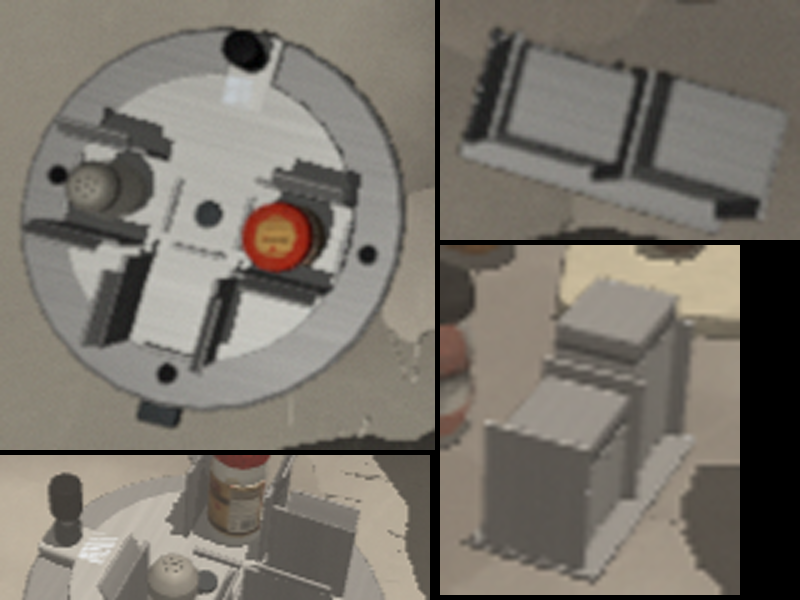

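The collage shows the low tin is the left (+y) one in the rack. The tall tin overhangs its plate on the right. Stand holes in the crop are at (58,175), (367,254) and (166,373), hub (208,214). Next I'll fit poses and check them with an overlay.

```bash
cat > h.py <<'E'
import numpy as np,cv2,pickle
from scipy.optimize import least_squares
from scipy.spatial.transform import Rotation as Ro
from station import optics,state
def proj(c,X):
    f=200/np.tan(np.radians(c["vfov"])/2); P=np.asarray(X,float)@c["R"].T+c["t"]
    return P[:,:2]/P[:,2:]*f+[c["cx"],c["cy"]]
def W(p,L):
    L=np.asarray(L,float);c,s=np.cos(p[2]),np.sin(p[2])
    return np.c_[p[0]+c*L[:,0]-s*L[:,1],p[1]+s*L[:,0]+c*L[:,1],L[:,2]]
def fit(p0,obs,prior=None):  # obs: (cam,local pts,pix)
    f=lambda p:np.concatenate([(proj(c,W(p,L))-u).ravel() for c,L,u in obs])
    r=least_squares(f,p0,loss='soft_l1'); print(np.round(r.x,4),"res",np.round(r.fun,1)); return r.x
def box(x,y,z0,z1): return [[a*x,b*y,z] for z in(z0,z1) for a,b in((-1,-1),(1,-1),(1,1),(-1,1))]
def wire(im,c,pts,col):
    q=(proj(c,pts)*32).astype(int)
    for i in range(4):
        for a,b in((i,(i+1)%4),(i+4,(i+1)%4+4),(i,i+4)): cv2.line(im,tuple(map(int,q[a])),tuple(map(int,q[b])),col,1,0,3+2)
E
python3 - <<'E'
from h import *
T=optics.read_camera("top");S=optics.read_camera("side")
pickle.dump((T,S),open("cams.pkl","wb"))
U=lambda a,x,y,k,ou=0,ov=0:(np.array(a,float)-[ou,ov]+.5)/k-.5+[x,y]
st=fit([.37,.1,-.2],[(T,[[0,.118,.02],[0,-.118,.02],[-.118,0,.02]],U([[58,175],[367,254],[166,373]],155,175,3))])
rk=fit([.45,-.25,-.2],[(T,[[-.038,.078,.004],[-.038,-.078,.004],[.03,0,.08],[-.03,0,.08]],U([[460,152],[718,233],[653,70],[631,176]],362,202,4,440)),
 (S,[[.03,.076,.08],[-.03,.076,.08],[-.038,.078,.004]],U([[485,424],[588,457],[594,580]],320,135,5,440,245))])
tn=fit([.45,-.2,-.2],[(T,[[.025,.031,.074],[.025,-.031,.074],[-.025,-.031,.074],[-.025,.031,.074]],U([[520,47],[636,78],[617,165],[503,132]],362,202,4,440))])
print("tin in rack", Ro.from_euler('z',-rk[2]).apply([*(tn[:2]-rk[:2]),0])[:2]*1e3)
s0=W(st,[[0,0,0],[-.064,0,0],[.118,0,0]]);print(s0)
# overlay
def big(c,x,y,w,h,k):
    im=cv2.resize(c["color"][y:y+h,x:x+w],None,fx=k,fy=k,interpolation=cv2.INTER_CUBIC)
    c2=dict(c);c2["R"]=c["R"]
    return im,lambda P:((proj(c,P)-[x,y]+.5)*k-.5)
out=np.zeros((600,800,3),np.uint8)
def dr(im,pr,P,col,closed=True): cv2.polylines(im,[np.round(pr(P)*16).astype(int)],closed,col,1,cv2.LINE_AA,4)
th=np.linspace(0,2*np.pi,60)
def circ(r,x,y,z): return np.c_[x+r*np.cos(th),y+r*np.sin(th),0*th+z]
for c,(x,y,w,h,k),(ox,oy) in((T,(155,175,145,150,2.6),(0,0)),(S,(255,210,170,150,2.35),(0,0)),):
    im,pr=big(c,x,y,w,h,k)
    for P in(circ(.142,0,0,.02),circ(.142,0,0,0),circ(.104,0,0,.034),circ(.013,.118,0,.094),circ(.013,.118,0,.064)): dr(im,pr,W(st,P),(0,0,255))
    for sg in(1,-1):
        dr(im,pr,W(st,[[-.038,sg*.0295,.034],[-.1,sg*.0295,.034],[-.1,sg*.0295,.106],[-.038,sg*.0295,.106]]),(0,255,0))
    if c is S: ox=400
    out[:im.shape[0],ox:ox+im.shape[1]]=im[:,:800-ox]
for c,(x,y,w,h,k),ox in((T,(362,202,90,48,4),0),(S,(320,135,60,70,2.8),420)):
    im,pr=big(c,x,y,w,h,k)
    for yy in(-.074,0,.074):
        b=np.array(box(.03,.002,.004,.08))+[0,yy,0]; dr(im,pr,W(rk,b[4:]),(0,0,255))
    dr(im,pr,W(rk,box(.038,.078,0,.004)[4:]),(0,255,255))
    dr(im,pr,W(tn,box(.025,.031,.004,.074)[4:]),(0,255,0))
    hh=min(im.shape[0],205);out[395:395+hh,ox:ox+im.shape[1]]=im[:hh]
cv2.imwrite("pics/c2.png",out)
E
```

```text
[ 0.4895  0.1207 -0.2516] res [-0.1 -0.1 -0.1  0.1  0.2  0. ]
[ 0.5174 -0.2817 -0.3035] res [-0.5 -0.1 -0.   0.1  0.3 -0.6 -1.6 -0.1  0.  -0.8  0.7 -1.5  0.4 -0.8]
[ 0.5262 -0.2457 -0.2563] res [ 1.  -0.3 -0.1 -0.7 -0.5  0.2 -0.2  1. ]
tin in rack [-2.32640414 36.95697072]
[[0.48952992 0.12070302 0.        ]
 [0.42754478 0.13663545 0.        ]
 [0.60381503 0.09132761 0.        ]]
```

View pics/c2.png

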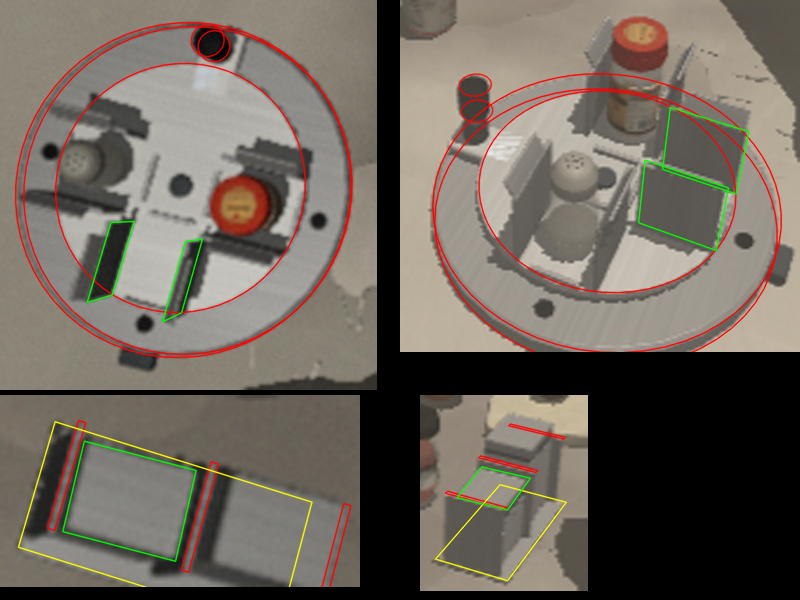

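The overlay fits. Stand is at (0.490, 0.121) yaw -0.252, low tin at (0.525, -0.246) with rack yaw about -0.29. Now a small calculator for the moves.

```bash
cat > d.py <<'E'
# shift in tool axes (cm) & turn about tool axes to reach x y z psi (tool down, tool-x heading psi)
import sys; from h import *
x,y,z,psi=map(float,sys.argv[1:5]); s=state(); R=Ro.from_quat(s["orientation"])
G=Ro.from_euler('z',psi)*Ro.from_euler('x',np.pi)
print("pos",np.round(s["eef_pos"],4),"t",round(s["clock"],2),"w",round(s["width"],4),"gf",round(s["grasp_force"],1),"F",np.round(s["contact_force"],1))
print("lin now(cm)",np.round(R.inv().apply(np.array([x,y,z])-s["eef_pos"])*100,2),"turn",np.round((R.inv()*G).as_rotvec(),3),
 "lin after turn",np.round(G.inv().apply(np.array([x,y,z])-s["eef_pos"])*100,2))
E
python3 d.py .525 -.246 .20 1.281
```

```text
pos [ 0.1725 -0.6005  0.2136] t 0.2 w 0.0911 gf 0.0 F [ 0.3  0.6 -0.2]
lin now(cm) [ 43.66 -24.34   1.37] turn [-1.000e-03 -0.000e+00 -1.001e+00] lin after turn [44.04 23.65  1.36]
```

```bash
python3 -m jog '{"linear":[[0,0,0],[0,0,0],[0,0,0],[0,0,0],[0,0,0]],"turn":[[0,0,-0.17],[0,0,-0.17],[0,0,-0.17],[0,0,-0.17],[0,0,-0.17]],"gripper":[1,1,1,1,1]}' 20; python3 d.py .525 -.246 .20 1.281
```

```text
clock: 0.82
eef_pos: [0.1726, -0.6006, 0.2137]
orientation: [0.843, 0.538, 0.0, -0.0]
contact_force: [-0.2, -0.3, -0.7]
width: 0.091
grasp_force: 0.0
pos [ 0.1726 -0.6006  0.2137] t 0.82 w 0.091 gf 0.0 F [-0.2 -0.3 -0.7]
lin now(cm) [47.01 17.    1.39] turn [-0.    -0.    -0.146] lin after turn [44.05 23.64  1.37]
```

```bash
python3 -m jog '{"linear":[[0,0,0],[4.4,2.36,0],[4.4,2.36,0],[4.4,2.36,0],[4.4,2.36,0]],"turn":[[0,0,-0.146],[0,0,0],[0,0,0],[0,0,0],[0,0,0]],"gripper":[1,1,1,1,1]}'
python3 -m jog '{"linear":[[4.4,2.36,0],[4.4,2.36,0],[4.4,2.36,0],[4.4,2.36,0],[4.4,2.36,0]],"turn":[[0,0,0],[0,0,0],[0,0,0],[0,0,0],[0,0,0]],"gripper":[1,1,1,1,1]}'
python3 d.py .525 -.246 .20 1.281
```

```text
clock: 1.45
eef_pos: [0.315, -0.4585, 0.2139]
orientation: [0.803, 0.595, 0.0, -0.0]
contact_force: [0.3, -0.6, -1.0]
width: 0.0912
grasp_force: 0.0
clock: 2.08
eef_pos: [0.492, -0.2822, 0.2139]
orientation: [0.803, 0.596, -0.0, 0.0]
contact_force: [0.2, 0.1, 0.0]
width: 0.091
grasp_force: 0.0
pos [ 0.492  -0.2822  0.2139] t 2.08 w 0.091 gf 0.0 F [0.2 0.1 0. ]
lin now(cm) [4.43 2.11 1.39] turn [ 0.     0.    -0.005] lin after turn [4.42 2.13 1.39]
```

```bash
python3 -m jog '{"linear":[[4.43,2.11,0],[0,0,4],[0,0,4],[0,0,2],[0,0,0]],"turn":[[0,0,0],[0,0,0],[0,0,0],[0,0,0],[0,0,0]],"gripper":[1,1,1,1,1]}'
python3 d.py .525 -.246 .034 1.281; python3 - <<'E'
from h import *
out=[]
for n,(x,y,w,h) in dict(top=(350,180,125,100),side=(290,100,125,100)).items():
    c=optics.read_camera(n); out.append(cv2.resize(c["color"][y:y+h,x:x+w],None,fx=3,fy=3,interpolation=cv2.INTER_CUBIC))
cv2.imwrite("pics/p3.png",np.hstack(out))
E
```

```text
clock: 2.7
eef_pos: [0.5232, -0.2468, 0.1126]
orientation: [0.803, 0.596, -0.001, -0.001]
contact_force: [-0.1, 0.8, 0.7]
width: 0.0912
grasp_force: 0.0
pos [ 0.5232 -0.2468  0.1126] t 2.7 w 0.0912 gf 0.0 F [-0.1  0.8  0.7]
lin now(cm) [0.12 0.17 7.86] turn [-0.003 -0.001 -0.005] lin after turn [0.13 0.15 7.86]
```

View pics/p3.png

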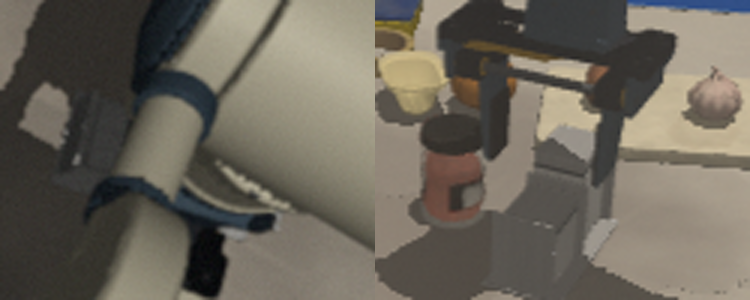

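Side view: the fingers straddle the low tin, with the left one clear of the chilli jar. Descend and grip.

```bash
python3 -m jog '{"linear":[[0.1,0.1,2],[0,0,2],[0,0,2],[0,0,1.86],[0,0,0]],"turn":[[0,0,0],[0,0,0],[0,0,0],[0,0,0],[0,0,0]],"gripper":[1,1,1,1,1]}'
python3 -m jog '{"linear":[[0,0,0],[0,0,0],[0,0,0],[0,0,0],[0,0,0]],"turn":[[0,0,0],[0,0,0],[0,0,0],[0,0,0],[0,0,0]],"gripper":[0,-0.3,-1,-1,-1]}' 20
python3 d.py .42 -.11 .034 -.29
```

```text
clock: 3.42
eef_pos: [0.5253, -0.2467, 0.0355]
orientation: [0.803, 0.595, -0.0, -0.0]
contact_force: [-0.1, 0.2, 0.9]
width: 0.0911
grasp_force: 0.0
clock: 4.05
eef_pos: [0.5255, -0.2468, 0.0355]
orientation: [0.803, 0.595, 0.0, 0.0]
contact_force: [0.5, 0.5, 3.8]
width: 0.0501
grasp_force: 20.0
pos [ 0.5255 -0.2468  0.0355] t 4.05 w 0.0501 gf 20.0 F [0.5 0.5 3.8]
lin now(cm) [ 10.02 -14.07   0.15] turn [ 0.    -0.     1.566] lin after turn [-14.02 -10.09   0.15]
```

```bash
python3 -m jog '{"linear":[[0,0,-1],[0,0,-2],[0,0,-3],[0,0,-3],[0,0,-2]],"turn":[[0,0,0],[0,0,0],[0,0,0],[0,0,0],[0,0,0]],"gripper":[-1,-1,-1,-1,-1]}'
python3 -m jog '{"linear":[[2,-2.8,0],[2,-2.8,0],[2,-2.8,0],[2,-2.8,0],[2,-2.8,0]],"turn":[[0,0,0],[0,0,0],[0,0,0],[0,0,0],[0,0,0]],"gripper":[-1,-1,-1,-1,-1]}'
python3 -m jog '{"linear":[[0,0,0],[0,0,0],[0,0,0],[0,0,0],[0,0,0]],"turn":[[0,0,0.16],[0,0,0.16],[0,0,0.16],[0,0,0.16],[0,0,0.16]],"gripper":[-1,-1,-1,-1,-1]}'
python3 -m jog '{"linear":[[0,0,0],[0,0,0],[0,0,0],[0,0,0],[0,0,0]],"turn":[[0,0,0.16],[0,0,0.16],[0,0,0.16],[0,0,0.16],[0,0,0.126]],"gripper":[-1,-1,-1,-1,-1]}'
python3 d.py .42 -.11 .034 -.29
```

```text
clock: 4.68
eef_pos: [0.5254, -0.2467, 0.1473]
orientation: [0.803, 0.595, 0.0, 0.001]
contact_force: [0.1, 0.5, -1.9]
width: 0.0499
grasp_force: 20.0
clock: 5.3
eef_pos: [0.4195, -0.1094, 0.1458]
orientation: [0.803, 0.595, 0.0, 0.0]
contact_force: [0.2, 0.6, -1.1]
width: 0.0501
grasp_force: 20.0
clock: 5.92
eef_pos: [0.4203, -0.1102, 0.1458]
orientation: [0.972, 0.233, 0.0, 0.0]
contact_force: [-0.3, 0.0, -0.7]
width: 0.0502
grasp_force: 20.0
clock: 6.55
eef_pos: [0.4203, -0.1102, 0.1458]
orientation: [0.989, -0.147, 0.0, 0.0]
contact_force: [-0.1, 0.0, -0.6]
width: 0.0498
grasp_force: 20.0
pos [ 0.4203 -0.1102  0.1458] t 6.55 w 0.0498 gf 20.0 F [-0.1  0.  -0.6]
lin now(cm) [-4.000e-02 -1.000e-02  1.118e+01] turn [ 0.    -0.    -0.005] lin after turn [-3.000e-02 -1.000e-02  1.118e+01]
```

```bash
python3 -m jog '{"linear":[[0,0,3],[0,0,4],[0,0,3],[0,0,1.2],[0,0,0]],"turn":[[0,0,0],[0,0,0],[0,0,0],[0,0,0],[0,0,0]],"gripper":[-1,-1,-1,-1,-1]}'
python3 -m jog '{"linear":[[0,0,0.15],[0,0,0.1],[0,0,0]],"turn":[[0,0,0],[0,0,0],[0,0,0]],"gripper":[-1,-1,-1]}'
```

```text
clock: 7.18
eef_pos: [0.4203, -0.1102, 0.0334]
orientation: [0.989, -0.145, -0.0, -0.0]
contact_force: [0.8, -0.4, -0.6]
width: 0.0498
grasp_force: 20.0
clock: 7.55
eef_pos: [0.421, -0.1105, 0.0315]
orientation: [0.989, -0.145, 0.001, 0.0]
contact_force: [-0.3, 0.5, 5.8]
width: 0.0498
grasp_force: 20.0
```

```bash
python3 -m jog '{"linear":[[0,0,0],[0,0,0],[0,0,0],[0,0,-2],[0,0,-4]],"turn":[[0,0,0],[0,0,0],[0,0,0],[0,0,0],[0,0,0]],"gripper":[0.6,1,1,1,1]}'
python3 -m jog '{"linear":[[0,0,-3],[0,0,0],[0,0,0],[0,0,0],[0,0,0]],"turn":[[0,0,0],[0,0,-0.16],[0,0,-0.16],[0,0,-0.16],[0,0,-0.16]],"gripper":[1,1,1,1,1]}'
python3 -m jog '{"linear":[[0,0,0],[0,0,0],[0,0,0],[0,0,0],[0,0,0]],"turn":[[0,0,-0.16],[0,0,-0.16],[0,0,-0.16],[0,0,-0.16],[0,0,-0.16]],"gripper":[1,1,1,1,1]}'
python3 -m jog '{"linear":[[0,0,0],[0,0,0]],"turn":[[0,0,-0.131],[0,0,0]],"gripper":[1,1]}'
python3 d.py .421 -.1105 .0335 1.281
```

```text
clock: 8.18
eef_pos: [0.4195, -0.1099, 0.0906]
orientation: [0.989, -0.145, -0.001, -0.0]
contact_force: [0.7, -0.2, 1.3]
width: 0.0909
grasp_force: 0.0
clock: 8.8
eef_pos: [0.4203, -0.1102, 0.1208]
orientation: [0.984, 0.177, -0.0, -0.0]
contact_force: [-0.1, 0.2, 0.0]
width: 0.0914
grasp_force: 0.0
clock: 9.43
eef_pos: [0.4203, -0.1102, 0.1208]
orientation: [0.838, 0.546, -0.0, -0.0]
contact_force: [0.9, 0.1, -0.1]
width: 0.0909
grasp_force: 0.0
clock: 9.68
eef_pos: [0.4203, -0.1102, 0.1208]
orientation: [0.802, 0.597, -0.0, -0.0]
contact_force: [0.1, 0.2, 0.7]
width: 0.091
grasp_force: 0.0
pos [ 0.4203 -0.1102  0.1208] t 9.68 w 0.091 gf 0.0 F [0.1 0.2 0.7]
lin now(cm) [-0.01  0.08  8.73] turn [-0.    -0.    -0.001] lin after turn [-0.01  0.08  8.73]
```

```bash
python3 -m jog '{"linear":[[0,0,3],[0,0,3],[0,0,2],[0,0,0.7],[0,0,0]],"turn":[[0,0,0],[0,0,0],[0,0,0],[0,0,0],[0,0,0]],"gripper":[1,1,1,1,1]}'
python3 -m jog '{"linear":[[0,0,0],[0,0,0],[0,0,0],[0,0,0],[0,0,0]],"turn":[[0,0,0],[0,0,0],[0,0,0],[0,0,0],[0,0,0]],"gripper":[0.4,0,-1,-1,-1]}' 20
python3 -m jog '{"linear":[[0,0,-2],[0,0,-4],[0,0,-5],[0,0,-4],[0,0,-2]],"turn":[[0,0,0],[0,0,0],[0,0,0],[0,0,0],[0,0,-0.038]],"gripper":[-1,-1,-1,-1,-1]}'
python3 d.py .4275 .1366 .185 1.319
```

```text
clock: 10.3
eef_pos: [0.4203, -0.1102, 0.0338]
orientation: [0.802, 0.597, -0.0, -0.0]
contact_force: [-0.5, -0.1, 0.7]
width: 0.0912
grasp_force: 0.0
clock: 10.92
eef_pos: [0.4207, -0.1104, 0.0342]
orientation: [0.802, 0.597, 0.0, 0.0]
contact_force: [-0.3, -0.9, 6.4]
width: 0.062
grasp_force: 20.0
clock: 11.55
eef_pos: [0.4208, -0.1104, 0.2059]
orientation: [0.79, 0.613, 0.001, 0.001]
contact_force: [-0.4, -0.2, -2.3]
width: 0.062
grasp_force: 20.0
pos [ 0.4208 -0.1104  0.2059] t 11.55 w 0.062 gf 20.0 F [-0.4 -0.2 -2.3]
lin now(cm) [24.09 -5.5   2.07] turn [0.003 0.    0.   ] lin after turn [24.09 -5.5   2.09]
```

```bash
python3 -m jog '{"linear":[[3,-0.7,0],[4.5,-1.0,0],[5,-1.1,0],[5,-1.2,0],[4,-0.9,0]],"turn":[[0,0,0],[0,0,0],[0,0,0],[0,0,0],[0,0,0]],"gripper":[-1,-1,-1,-1,-1]}'
python3 -m jog '{"linear":[[2.59,-0.6,0],[0,0,2],[0,0,0],[0,0,0]],"turn":[[0,0,0],[0,0,0],[0,0,0],[0,0,0]],"gripper":[-1,-1,-1,-1]}'
python3 d.py .4275 .1366 .068 1.319
python3 - <<'E'
from h import *
out=[]
for n,(x,y,w,h) in dict(top=(140,170,170,160),side=(250,170,190,160)).items():
    c=optics.read_camera(n); out.append(cv2.resize(c["color"][y:y+h,x:x+w],None,fx=2.2,fy=2.2,interpolation=cv2.INTER_CUBIC))
cv2.imwrite("pics/p4.png",np.hstack(out))
E
```

```text
clock: 12.18
eef_pos: [0.426, 0.112, 0.2039]
orientation: [0.79, 0.613, -0.0, -0.0]
contact_force: [1.0, 0.5, -1.3]
width: 0.0621
grasp_force: 20.0
clock: 12.68
eef_pos: [0.4272, 0.1365, 0.1842]
orientation: [0.791, 0.612, -0.0, -0.0]
contact_force: [0.3, -0.3, -0.4]
width: 0.062
grasp_force: 20.0
pos [0.4272 0.1365 0.1842] t 12.68 w 0.062 gf 20.0 F [ 0.3 -0.3 -0.4]
lin now(cm) [ 0.02  0.03 11.62] turn [-0.     0.    -0.001] lin after turn [ 0.02  0.02 11.62]
```

View pics/p4.png

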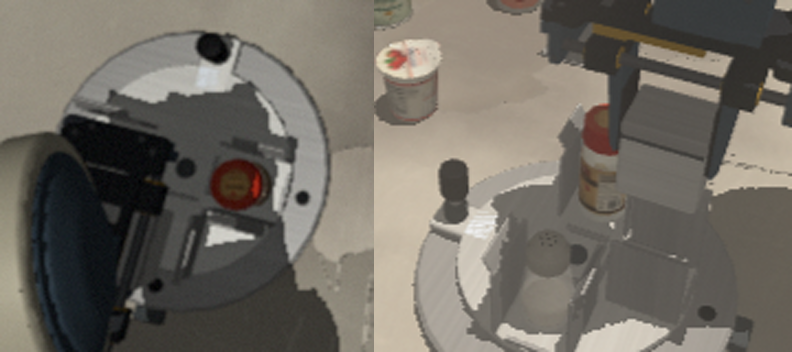

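The tin hangs above the front bay, clear of the shaker and spice jar. I'll lower it in steps and watch the force.

```bash
python3 -m jog '{"linear":[[0,0,2],[0,0,2],[0,0,1],[0,0,1],[0,0,0]],"turn":[[0,0,0],[0,0,0],[0,0,0],[0,0,0],[0,0,0]],"gripper":[-1,-1,-1,-1,-1]}'
python3 -m jog '{"linear":[[0,0,1],[0,0,1],[0,0,1],[0,0,1],[0,0,0]],"turn":[[0,0,0],[0,0,0],[0,0,0],[0,0,0],[0,0,0]],"gripper":[-1,-1,-1,-1,-1]}'
python3 d.py .4275 .1366 .068 1.319
```

```text
clock: 13.4
eef_pos: [0.4271, 0.1367, 0.1236]
orientation: [0.79, 0.613, -0.0, -0.0]
contact_force: [0.4, -0.6, -1.4]
width: 0.0621
grasp_force: 20.0
clock: 14.02
eef_pos: [0.4267, 0.1367, 0.083]
orientation: [0.79, 0.613, -0.001, -0.0]
contact_force: [0.6, 0.1, -1.6]
width: 0.0617
grasp_force: 20.0
pos [0.4267 0.1367 0.083 ] t 14.03 w 0.0617 gf 20.0 F [ 0.6  0.1 -1.6]
lin now(cm) [0.01 0.08 1.5 ] turn [-0.001  0.001 -0.   ] lin after turn [0.01 0.08 1.5 ]
```

```bash
python3 -m jog '{"linear":[[0,0,0.5],[0,0,0.5],[0,0,0.3],[0,0,0],[0,0,0]],"turn":[[0,0,0],[0,0,0],[0,0,0],[0,0,0],[0,0,0]],"gripper":[-1,-1,-1,-1,-1]}'
python3 -m jog '{"linear":[[0,0,0.15],[0,0,0.1],[0,0,0]],"turn":[[0,0,0],[0,0,0],[0,0,0]],"gripper":[-1,-1,-1]}'
python3 d.py .4275 .1366 .068 1.319
```

```text
clock: 14.65
eef_pos: [0.4273, 0.1368, 0.0709]
orientation: [0.79, 0.613, 0.0, 0.0]
contact_force: [-0.6, 0.2, -1.4]
width: 0.062
grasp_force: 20.0
clock: 15.02
eef_pos: [0.4272, 0.1368, 0.0682]
orientation: [0.79, 0.613, -0.0, -0.0]
contact_force: [-0.2, -0.2, -1.8]
width: 0.062
grasp_force: 20.0
pos [0.4272 0.1368 0.0682] t 15.03 w 0.062 gf 20.0 F [-0.2 -0.2 -1.8]
lin now(cm) [-0.01  0.04  0.02] turn [-0.  0. -0.] lin after turn [-0.01  0.04  0.02]
```

```bash
python3 -m jog '{"linear":[[0,0,0.1],[0,0,0.1],[0,0,0]],"turn":[[0,0,0],[0,0,0],[0,0,0]],"gripper":[-1,-1,-1]}'
```

```text
clock: 15.4
eef_pos: [0.4272, 0.1369, 0.067]
orientation: [0.79, 0.613, 0.0, 0.0]
contact_force: [-5.3, 1.0, 20.0]
width: 0.0615
grasp_force: 20.0
```

The tin is on the floor: contact at TCP 0.067, which puts its underside at the floor height of 34 mm. Release and rise.

```bash
python3 -m jog '{"linear":[[0,0,0],[0,0,0],[0,0,0],[0,0,0],[0,0,-1.5]],"turn":[[0,0,0],[0,0,0],[0,0,0],[0,0,0],[0,0,0]],"gripper":[0.2,0.6,0.6,0.6,0.6]}'
python3 -m jog '{"linear":[[0,0,-3],[0,0,-4],[0,0,-5],[0,0,0],[0,0,0]],"turn":[[0,0,0],[0,0,0],[0,0,0],[0,0,0.15],[0,0,0.16]],"gripper":[0.6,0.6,0.6,0.6,0.6]}'
python3 -m jog '{"linear":[[0,0,0],[0,0,0],[0,0,0],[0,0,0],[0,0,0]],"turn":[[0,0,0.16],[0,0,0.16],[0,0,0.16],[0,0,0.16],[0,0,0.16]],"gripper":[0.6,0.6,0.6,0.6,0.6]}'
python3 -m jog '{"linear":[[0,0,0],[0,0,0],[0,0,0]],"turn":[[0,0,0.16],[0,0,0.16],[0,0,0.14]],"gripper":[0.6,0.6,0.6]}'
python3 d.py .6038 .0913 .19 -.252
```

```text
clock: 16.02
eef_pos: [0.4266, 0.1366, 0.0808]
orientation: [0.79, 0.613, -0.001, -0.0]
contact_force: [-0.0, 0.5, 0.2]
width: 0.0727
grasp_force: 0.0
clock: 16.65
eef_pos: [0.4274, 0.1368, 0.2019]
orientation: [0.877, 0.481, 0.001, 0.0]
contact_force: [-0.4, -0.1, 0.6]
width: 0.0732
grasp_force: 0.0
clock: 17.27
eef_pos: [0.4271, 0.1367, 0.2012]
orientation: [0.995, 0.102, -0.0, 0.0]
contact_force: [-0.4, -0.2, -0.8]
width: 0.0732
grasp_force: 0.0
clock: 17.65
eef_pos: [0.4271, 0.1367, 0.2012]
orientation: [0.992, -0.128, -0.0, 0.0]
contact_force: [-0.1, 0.3, -0.4]
width: 0.0727
grasp_force: 0.0
pos [0.4271 0.1367 0.2012] t 17.65 w 0.0727 gf 0.0 F [-0.1  0.3 -0.4]
lin now(cm) [18.25 -0.08  1.12] turn [ 0.     0.    -0.004] lin after turn [ 1.825e+01 -1.000e-02  1.120e+00]
```

Move over the knob, then look at the tin and the knob.

```bash
python3 -m jog '{"linear":[[3,0,0],[4,0,0],[4.25,0,0],[4,0,0],[3,0,0]],"turn":[[0,0,0],[0,0,0],[0,0,0],[0,0,0],[0,0,0]],"gripper":[0.6,0.6,0.6,0.6,0.6]}'
python3 -m jog '{"linear":[[0,0,3],[0,0,3],[0,0,0]],"turn":[[0,0,0],[0,0,0],[0,0,0]],"gripper":[0.6,0.6,0.6]}'
python3 d.py .6038 .0913 .066 -.252
python3 - <<'E'
from h import *
out=[]
for n,(x,y,w,h) in dict(top=(140,170,170,160),side=(250,170,190,160)).items():
    c=optics.read_camera(n); out.append(cv2.resize(c["color"][y:y+h,x:x+w],None,fx=2.2,fy=2.2,interpolation=cv2.INTER_CUBIC))
cv2.imwrite("pics/p5.png",np.hstack(out))
E
```

```text
clock: 18.27
eef_pos: [0.6053, 0.0908, 0.2009]
orientation: [0.992, -0.125, -0.0, 0.0]
contact_force: [-1.1, 0.1, -0.8]
width: 0.0726
grasp_force: 0.0
clock: 18.65
eef_pos: [0.6025, 0.0912, 0.1393]
orientation: [0.992, -0.125, -0.002, 0.0]
contact_force: [-0.3, -0.2, -0.1]
width: 0.0731
grasp_force: 0.0
pos [0.6025 0.0912 0.1393] t 18.65 w 0.0731 gf 0.0 F [-0.3 -0.2 -0.1]
lin now(cm) [ 0.16 -0.05  7.33] turn [0.001 0.004 0.001] lin after turn [ 0.13 -0.04  7.33]
```

View pics/p5.png

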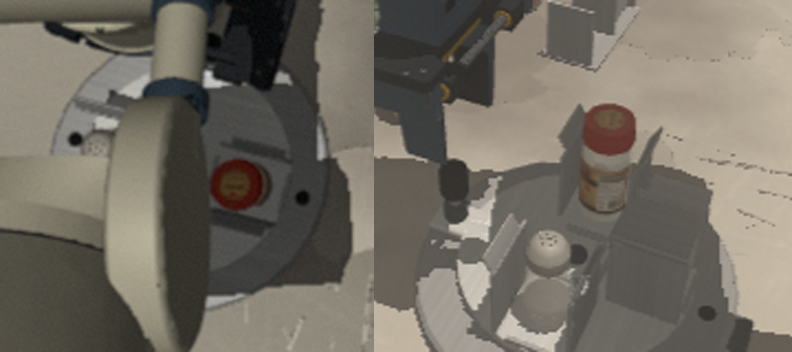

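The tin sits level in the front bay, jars upright. The fingers are above the knob at (453,180). Descend and grip it.

```bash
python3 -m jog '{"linear":[[0,0,2],[0,0,2],[0,0,2],[0,0,1.3],[0,0,0]],"turn":[[0,0,0],[0,0,0],[0,0,0],[0,0,0],[0,0,0]],"gripper":[0.6,0.6,0.6,0.6,0.6]}'
python3 -m jog '{"linear":[[0,0,0],[0,0,0],[0,0,0],[0,0,0],[0,0,0]],"turn":[[0,0,0],[0,0,0],[0,0,0],[0,0,0],[0,0,0]],"gripper":[0,-0.3,-1,-1,-1]}' 40
python3 d.py .6038 .0913 .066 -.252
```

```text
clock: 19.38
eef_pos: [0.604, 0.0914, 0.0685]
orientation: [0.992, -0.125, -0.0, 0.0]
contact_force: [0.2, 0.4, 0.8]
width: 0.0733
grasp_force: 0.0
clock: 20.0
eef_pos: [0.604, 0.0914, 0.0684]
orientation: [0.992, -0.125, 0.0, -0.0]
contact_force: [-0.4, -2.0, 0.4]
width: 0.0259
grasp_force: 1.8
pos [0.604  0.0914 0.0684] t 20.0 w 0.0259 gf 1.8 F [-0.4 -2.   0.4]
lin now(cm) [-0.02  0.01  0.24] turn [-0.    -0.     0.001] lin after turn [-0.02  0.01  0.24]
```

```bash
python3 -m jog '{"linear":[[0,0,0],[0,0,-0.6],[0,0,-0.7],[0,0,-0.7],[0,0,0]],"turn":[[0,0,0],[0,0,0],[0,0,0],[0,0,0],[0,0,0]],"gripper":[-1,-1,-1,-1,-1]}' 40
python3 d.py .6038 .0913 .0884 -.252
```

```text
clock: 20.62
eef_pos: [0.6039, 0.0914, 0.0888]
orientation: [0.992, -0.125, 0.0, 0.0]
contact_force: [1.9, 0.1, -7.9]
width: 0.025
grasp_force: 40.0
pos [0.6039 0.0914 0.0888] t 20.62 w 0.025 gf 40.0 F [ 1.9  0.1 -7.9]
lin now(cm) [-0.01  0.01  0.04] turn [-0.    -0.     0.001] lin after turn [-0.01  0.01  0.04]
```

Force reads 8 N, so the pin is up about 20 mm. Now the arc, 5 small steps at a time.

```bash
python3 -m jog '{"linear":[[-0.036,-0.925,0],[-0.036,-0.925,0],[-0.036,-0.925,0],[-0.036,-0.925,0],[-0.036,-0.925,0]],"turn":[[0,0,-0.0785],[0,0,-0.0785],[0,0,-0.0785],[0,0,-0.0785],[0,0,-0.0785]],"gripper":[-1,-1,-1,-1,-1]}'
python3 - <<'E'
from h import *
s=state();p=s["eef_pos"][:2]-[.4895,.1207];print(np.hypot(*p),np.arctan2(p[1],p[0])+.2516,s["contact_force"],s["eef_pos"],s["ft_torque"])
E
```

```text
clock: 21.25
eef_pos: [0.6063, 0.1374, 0.088]
orientation: [0.997, 0.072, -0.0, 0.0]
contact_force: [1.3, -3.1, -8.3]
width: 0.025
grasp_force: 40.0
0.11797009860544068 0.3939091739163406 [ 1.25047182 -3.14219206 -8.32147407] [0.60627755 0.13743162 0.08800673] [-0.25165465 -0.17253573  0.05276846]
```

Tracks exactly (r=118 mm, 0.394 rad). Continue.

```bash
python3 -m jog '{"linear":[[-0.036,-0.925,0],[-0.036,-0.925,0],[-0.036,-0.925,0],[-0.036,-0.925,0],[-0.036,-0.925,0]],"turn":[[0,0,-0.0785],[0,0,-0.0785],[0,0,-0.0785],[0,0,-0.0785],[0,0,-0.0785]],"gripper":[-1,-1,-1,-1,-1]}'
python3 -m jog '{"linear":[[-0.036,-0.925,0],[-0.036,-0.925,0],[-0.036,-0.925,0],[-0.036,-0.925,0],[-0.036,-0.925,0]],"turn":[[0,0,-0.0785],[0,0,-0.0785],[0,0,-0.0785],[0,0,-0.0785],[0,0,-0.0785]],"gripper":[-1,-1,-1,-1,-1]}'
python3 -m jog '{"linear":[[-0.036,-0.925,0],[-0.036,-0.925,0],[-0.036,-0.925,0],[-0.036,-0.925,0]],"turn":[[0,0,-0.0785],[0,0,-0.0785],[0,0,-0.0785],[0,0,-0.0785]],"gripper":[-1,-1,-1,-1]}'
python3 -m jog '{"linear":[[-0.036,-0.925,0],[0,0,0]],"turn":[[0,0,-0.0785],[0,0,0]],"gripper":[-1,-1]}'
python3 - <<'E'
from h import *
s=state();p=s["eef_pos"][:2]-[.4895,.1207];print(np.hypot(*p),np.arctan2(p[1],p[0])+.2516,s["contact_force"],s["eef_pos"],s["ft_torque"])
E
python3 d.py .5189 .235 .0884 1.319
```

```text
clock: 21.88
eef_pos: [0.5908, 0.1807, 0.0879]
orientation: [0.964, 0.265, -0.001, 0.0]
contact_force: [0.8, -2.2, -8.0]
width: 0.0255
grasp_force: 40.0
clock: 22.5
eef_pos: [0.5599, 0.2147, 0.0879]
orientation: [0.894, 0.448, -0.001, 0.0]
contact_force: [0.1, -5.1, -9.0]
width: 0.0256
grasp_force: 40.0
clock: 23.0
eef_pos: [0.5272, 0.2317, 0.0879]
orientation: [0.813, 0.582, -0.001, 0.0]
contact_force: [-0.9, -7.7, -9.5]
width: 0.0252
grasp_force: 40.0
clock: 23.25
eef_pos: [0.5179, 0.2343, 0.0879]
orientation: [0.79, 0.614, -0.001, 0.0]
contact_force: [0.2, -7.5, -7.5]
width: 0.0249
grasp_force: 40.0
0.11712656733995232 1.5771789317684195 [ 0.24968982 -7.49358726 -7.50787581] [0.51793449 0.23432268 0.08793928] [-1.23371964 -0.24274816  0.24041343]
pos [0.5179 0.2343 0.0879] t 23.25 w 0.0249 gf 40.0 F [ 0.2 -7.5 -7.5]
lin now(cm) [ 0.09  0.08 -0.05] turn [-0.001  0.002  0.002] lin after turn [ 0.09  0.08 -0.05]
```

Turn relative to the gripped start is 1.571 by the force-corrected axis. Ease the radial preload and lower.

```bash
python3 -m jog '{"linear":[[-0.08,0,0],[0,0,0.4],[0,0,0.4],[0,0,0.3],[0,0,0]],"turn":[[0,0,0],[0,0,0],[0,0,0],[0,0,0],[0,0,0]],"gripper":[-1,-1,-1,-1,-1]}'
python3 -m jog '{"linear":[[0,0,0.2],[0,0,0.2],[0,0,0.2],[0,0,0.1],[0,0,0]],"turn":[[0,0,0],[0,0,0],[0,0,0],[0,0,0],[0,0,0]],"gripper":[-1,-1,-1,-1,-1]}'
```

```text
clock: 23.88
eef_pos: [0.5189, 0.234, 0.077]
orientation: [0.79, 0.613, -0.0, -0.0]
contact_force: [0.4, -4.0, -7.7]
width: 0.0252
grasp_force: 40.0
clock: 24.5
eef_pos: [0.5189, 0.2341, 0.0702]
orientation: [0.79, 0.613, -0.0, 0.0]
contact_force: [-0.8, -5.0, -5.9]
width: 0.0253
grasp_force: 40.0
```

Pin is in the hole (1.8 mm left, spring still pulling). Release, rise, retreat and look.

```bash
python3 -m jog '{"linear":[[0,0,0],[0,0,0],[0,0,0],[0,0,0],[0,0,-1]],"turn":[[0,0,0],[0,0,0],[0,0,0],[0,0,0],[0,0,0]],"gripper":[0,0.6,0.6,0.6,0.6]}'
python3 -m jog '{"linear":[[0,0,-3],[0,0,-4],[0,0,-4],[0,0,-4],[0,0,-2]],"turn":[[0,0,0],[0,0,0],[0,0,0],[0,0,0],[0,0,0]],"gripper":[0.6,0.6,0.6,0.6,0.6]}'
python3 d.py .35 -.30 .25 1.319
```

```text
clock: 25.12
eef_pos: [0.5186, 0.2341, 0.0802]
orientation: [0.79, 0.613, -0.001, -0.0]
contact_force: [-0.6, 0.7, -0.3]
width: 0.0712
grasp_force: 0.0
clock: 25.75
eef_pos: [0.5196, 0.2344, 0.2534]
orientation: [0.79, 0.613, 0.002, 0.001]
contact_force: [0.2, -0.5, -0.9]
width: 0.0731
grasp_force: 0.0
pos [0.5196 0.2344 0.2534] t 25.75 w 0.0731 gf 0.0 F [ 0.2 -0.5 -0.9]
lin now(cm) [-55.98  -3.09   0.23] turn [ 0.003 -0.002 -0.   ] lin after turn [-55.98  -3.11   0.34]
```

```bash
python3 -m jog '{"linear":[[-4,0,0],[-5,0,0],[-5,0,0],[-5,0,0],[-5,0,0]],"turn":[[0,0,0],[0,0,0],[0,0,0],[0,0,0],[0,0,0]],"gripper":[0.6,0.6,0.6,0.6,0.6]}'
python3 -m jog '{"linear":[[-5,-0.5,0],[-5,-0.5,0],[-5,-0.5,0],[-5,-0.5,0],[-5,0,0]],"turn":[[0,0,0],[0,0,0],[0,0,0],[0,0,0],[0,0,0]],"gripper":[0.6,0.6,0.6,0.6,0.6]}'
python3 - <<'E'
from h import *
st=[.4895,.1202,-.2516];th=np.linspace(0,2*np.pi,40);out=[]
for n,(x,y,w,h) in dict(top=(140,170,170,170),side=(250,200,190,170)).items():
    c=optics.read_camera(n);k=2.2 if n=="x" else 2.2
    im=cv2.resize(c["color"][y:y+h,x:x+w],None,fx=2.2,fy=2.2,interpolation=cv2.INTER_CUBIC)
    for z in(.064,.094):
        P=W(st,np.c_[.013*np.cos(th),.118+.013*np.sin(th),0*th+z])
        cv2.polylines(im,[np.round(((proj(c,P)-[x,y]+.5)*2.2-.5)*16).astype(int)],True,(0,0,255),1,cv2.LINE_AA,4)
    out.append(im)
cv2.imwrite("pics/p6.png",np.hstack(out))
E
```

```text
clock: 26.38
eef_pos: [0.4586, 0.0004, 0.2511]
orientation: [0.79, 0.613, 0.0, 0.0]
contact_force: [0.4, -0.3, -1.0]
width: 0.0731
grasp_force: 0.0
clock: 27.0
eef_pos: [0.3765, -0.2367, 0.2511]
orientation: [0.79, 0.613, 0.0, 0.0]
contact_force: [0.9, 0.3, 0.1]
width: 0.0727
grasp_force: 0.0
```

View pics/p6.png

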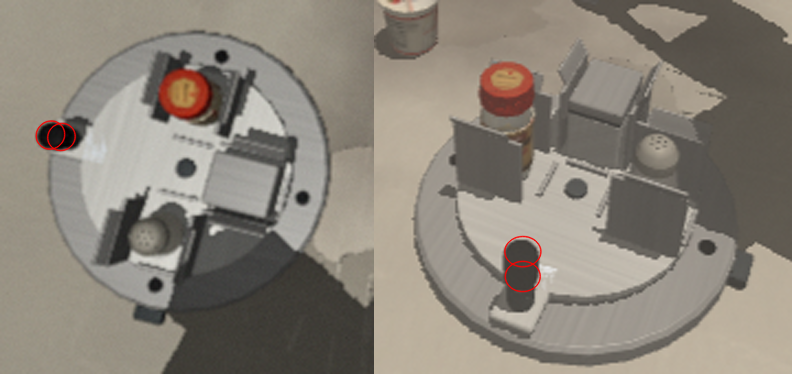

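The tin, the shaker at the front by the tab, and the spice jar are all upright in their bays. The knob at (522,265) matches its predicted home position. I'll check its height against the starting picture.

```bash
python3 - <<'E'
from h import *
S0=pickle.load(open("cams.pkl","rb"))[1];st=[.4895,.1202,-.2516]
for c,L in((S0,[.118,0]),(optics.read_camera("side"),[0,.118])):
    a,b=proj(c,W(st,[[*L,.094],[*L,.064]])); g=c["color"].max(2).astype(float)
    x=int(round(a[0]));col=g[int(a[1])-15:int(b[1])+12,x-1:x+2].mean(1)
    y0=int(a[1])-15; m=col<80;i=np.argmax(m)
    # subpixel top edge + length
    e=i-1+(col[i-1]-80)/(col[i-1]-col[i]); print("pred top",a,"edge offset px",y0+e-a[1],"mm scale: 2mm=",np.linalg.norm(a-b)/15); print(col.astype(int))
E
```

```text
pred top [286.63623434 245.4783329 ] edge offset px -2.6566768441369106 mm scale: 2mm= 0.7415835040857425
[163 164 165 166 168 168 169 169 172 172 174 174 123  70  68  68  68  69
  68  68  70  66  66  66  66  66  67  66  66  66  66  75  93  81  73  74
  74  75]
pred top [317.15963799 313.75843708] edge offset px -4.776618902649318 mm scale: 2mm= 0.7531192647817251
[190 188 187 188 191 190 186 189 188 188 188  78  68  68  68  67  68  68
  68  68  68  68  70  71  67  66  66  66  67  66  66  66  67  66  81  75
  74  74  75]
```

```bash
python3 - <<'E'
from h import *
S0=pickle.load(open("cams.pkl","rb"))[1];st=[.4895,.1202,-.2516];th=np.linspace(0,2*np.pi,200)
for c,L,e in((S0,[.118,0],245.478-2.657),(S0,[0,.118],313.758-4.777)):
    for dz in(0,.002,.005,.014):
        P=W(st,np.c_[L[0]+.013*np.cos(th),L[1]+.013*np.sin(th),0*th+.094+dz]);q=proj(c,P)
        Q=proj(c,P-[0,0,.03]);print(dz,"pred top edge",q[:,1].min().round(2),"obs",e,"pred front bottom",Q[:,1].max().round(2))
E
```

```text
0 pred top edge 240.85 obs 242.821 pred front bottom 261.38
0.002 pred top edge 240.1 obs 242.821 pred front bottom 260.65
0.005 pred top edge 238.96 obs 242.821 pred front bottom 259.56
0.014 pred top edge 235.5 obs 242.821 pred front bottom 256.25
0 pred top edge 306.99 obs 308.981 pred front bottom 332.05
0.002 pred top edge 306.21 obs 308.981 pred front bottom 331.32
0.005 pred top edge 305.04 obs 308.981 pred front bottom 330.21
0.014 pred top edge 301.47 obs 308.981 pred front bottom 326.87
```

The knob's height offset is the same as at the start (1.97 vs 1.99 px), so the pin is fully home.

```bash
python3 -c "
from station import env;print(env.sign_off())"
```

```text
the job is handed in; nothing more can be done
None
```

The low tin is flat in its bay, the plate is turned a quarter so the shaker is at the front, the pin is fully home, and the job was handed in at about 27 s of the 69 s allowed.

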